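# Press the two standing log slices home on the foam cross

## Robot

A 6-joint arm with a two-finger parallel gripper is mounted at the origin on the work surface. World frame = base frame: x ahead of the robot, y to its left, z up, the work surface at z = 0. Lengths are in m, angles in rad, forces in N, time in s.
With the tool pointing down it reaches from about 0.25 to 0.775 m from the base axis. Payload 4 kg.
Tool frame: the origin (TCP) lies midway between the tips of the shut fingers; the grasp point (between the pads) lies 19 mm behind it; z points along the fingers, y is the direction in which the jaws open and shut (so a half turn about z gives the same grasp; the last joint's range is limited). The gripper opens to 94 mm and grips with 3 to 60 N. Pads are 16 mm wide; open, the fingers measure 119 mm over their backs; the gripper's body (75 mm by 177 mm) begins 78 mm behind the grasp point.
Start: joints at [-1.447, 0.087, 1.371, -0, 1.684, -0.103], TCP at [0.124, -0.536, 0.206] pointing down, gripper open.
Joint ranges: [-3.1, 3.1], [-0.76, 2.03], [0.27, 2.55], [-1.08, 4.22], [0.17, 2.65], [-2.57, 2.57]. Speed limits (rad/s): [2.79, 2.79, 3.14, 3.14, 3.14, 3.14].

## Interface

Orientations are given as [roll, pitch, yaw] about the fixed x, y, z axes, in that order (R = Rz(yaw) Ry(pitch) Rx(roll)).
In Python, from bench import * gives the robot as it stands.
- The arm moves only by the tool move_arm, never from a script. Its argument "increments" is a list of rows, each an object with "turn": the turn, a rotation vector about the tool's x, y, z in rad, a list of three; "delta_pos": the shift along the tool's x, y, z in m, a list of three; "jaw": the closure, from -1 (fully open) to 1 (shut). A call has 1 to 5 rows; each row is the pose to reach, as a shift and turn from the pose measured when the call began, along the tool's axes at that moment; what a row does not reach only later rows make up. A row lasts 1/10 s, in which the tool goes at most 50 mm and 8.59 degrees, less where a joint would pass 70% of its speed; a pose out of reach is approached as far as the arm can. A call with a gripper value outside its range is refused whole. The fingers move at their own pace and stop on an object; the grip force is fixed at half the most. Time passes only in rows, so rows that repeat a pose let the fingers close. It gives the time, the measured TCP pose, the force and the opening at its end, in the units of the state.
- get_obs(): the state, without advancing time (a new reading comes with each control period).
- snapshot(name): name is "scene" or "top"; returns the picture (400x640x3 uint8, red, green, blue); there is no depth.
- camera_params(name): a dict with "mtx" (3x3 intrinsics, pixels), "rvec" (rotation vector, rad) and "tvec" (3), from world to camera coordinates, as OpenCV has them. Camera axes: x right, y down, z forward; pixel columns grow to the right and rows downward; lengths in m; the calibration is good to about 2 mm. A picture is of the moment at which its call begins. camera_params takes no time and is no camera call.
- close_job(): hands the job in, once; it reports no verdict.
Trained networks look in the newest picture that a camera, given by its name, has taken for a name from the list of things; names that differ only in an ending like _2 or _b are one class to them, and where a whole thing is asked for, a point or a joint stands for the part that bears it (a point fixed in the world has none). Each returns a list of dicts, best first, with "p" (0 to 1); they miss things now and then, are a little off and sometimes report something else, mostly with a low value. They report only what shows in the picture. A call takes as long as a camera call.
- regions_of(target, camera): "mask" (400x640 bool, what is visible of it) and "at" ([column, row] in pixels, amid what is visible of it).
The state is a dict: "time": time; "joint_positions": joint angles; "qvel": joint speeds; "joint_torque": joint torques, N m; "tool_pos": TCP position; "ee_rot": TCP orientation; "wrist_force": force on the tool from outside, world axes, zero at the start; "wrist_torque": the same for the moment, N m; "width": finger opening in m.
Only numpy, scipy, OpenCV 4.12 (cv2) and the standard library are available. Lean on these libraries where they do the work, as an engineer would, in place of code of your own. Each camera call takes 0.05 s, during which the arm holds its last target.

## Task

Two of the three round log slices on the green foam cross still stand up on their wire picks: with the fingertips, press each of these two gently straight down until it lies flat on the foam, then draw the hand away. The third slice is done, and the bark chips and pine cones must stay standing as they are for now: do not touch them, the bare foam or the tools lying about, and do not pull any pick up.

Things in the scene. Friction and masses are not known exactly. Their poses are not given: they have to be found in the camera images.
- cross: foam cross lying on the bench: dark green foam, 500 mm long (its own y), the crossbar 300 mm (its own x) centred 90 mm towards +y from the middle; beams 90 mm wide; the foam's flat top is 60 mm above the bench. It does not slide. Origin: middle of the long beam, on the underside, z up. Fingers dent the foam.
- slice_large_top (a point): centre of the upper face of the large log slice that stands up on its wire pick: a level disc of pale wood with a dark bark rim, 60 mm across, 12 mm thick (its underside is 12 mm below this point); this point is 72 mm above the bench when the slice lies flat on the foam
- slice_large (a joint): the large slice's pick in the foam. The slice slides straight up and down only, on its pick in the foam: it takes about 3 N to push it, it stays where it is left, and it stops where its underside meets the foam, which gives about 1 mm for every 4 N and springs back. Joint value in m: 0 = the pick as far out as it is ever set at the start, underside 18 mm above the foam; grows as the slice goes down; 0.018 = lying flat on the foam. Starts at 0 to 0.006.
- slice_small_top (a point): centre of the upper face of the small log slice that stands up on its wire pick: a level disc of pale wood with a dark bark rim, 48 mm across, 12 mm thick (its underside is 12 mm below this point); this point is 72 mm above the bench when the slice lies flat on the foam
- slice_small (a joint): the small slice's pick in the foam. The slice slides straight up and down only, on its pick in the foam: it takes about 3 N to push it, it stays where it is left, and it stops where its underside meets the foam, which gives about 1 mm for every 4 N and springs back. Joint value in m: 0 = the pick as far out as it is ever set at the start, underside 18 mm above the foam; grows as the slice goes down; 0.018 = lying flat on the foam. Starts at 0 to 0.006.
- slice_seated: third log slice, 54 mm across and 12 mm thick, already lying flat on the foam; origin at the centre of its underside
- bark_wide: reddish-brown bark chip, about 55 x 34 mm, 13 mm thick, standing up on a wire pick with 12 to 18 mm of air under it; origin at the centre of its underside; slides down on its pick if pushed with about 2.5 N
- bark_narrow: reddish-brown bark chip, about 60 x 26 mm, 13 mm thick, standing up on a wire pick in the same way; origin at the centre of its underside
- cone_a: dark brown pine cone, 48 mm across, 40 mm tall, standing up on a wire pick with 12 to 18 mm of air under it; origin at the centre of its underside; slides down on its pick if pushed with about 2.5 N
- cone_b: dark brown pine cone, 48 mm across, 40 mm tall, standing up on a wire pick with 12 to 18 mm of air under it; origin at the centre of its underside; slides down on its pick if pushed with about 2.5 N
- pliers: yellow-handled pliers lying flat, 155 x 65 x 15 mm, loose on the bench near the cross; origin at its underside
- screwdriver: red-handled screwdriver lying flat, 170 mm long, 26 mm thick, loose on the bench near the cross; origin at its underside
- knife: orange snap-off knife lying flat, 145 x 19 x 17 mm, loose on the bench near the cross; origin at its underside
- tape_roll: roll of amber tape lying flat, 96 mm across, 36 mm high, loose on the bench near the cross; origin at its underside
- wire_reel: green reel of binding wire standing on end, 60 mm across, 44 mm high, loose on the bench near the cross; origin at its underside

How it is judged:
At the end, for the whole second after the job is handed in: Both log slices lie flat on the foam (within 2.5 mm of fully down); the seated slice, the bark chips and the pine cones are within 3 mm of where they started and the loose tools within 10 mm (value of joint each of slice_large, slice_small above 0.0155 m and distance of each of slice_seated, bark_wide, bark_narrow, cone_a, cone_b from where it was at the start of the episode below 0.003 m and distance of each of pliers, screwdriver, knife, tape_roll, wire_reel from where it was at the start of the episode below 0.01 m); the robot touches nothing.
It fails at once if a standing slice is pulled up on its pick (more than 4 mm above the highest starting height) (value of joint any of slice_large, slice_small below -0.004 m).
It fails at once if a slice is pressed roughly (more than 30 N), or with some part of the arm other than the fingers (more than 1 N) (contact force between anything else and slice_large_c0 above 30 N or contact force between the arm and slice_large_c0 above 1 N or contact force between anything else and slice_small_c0 above 30 N or contact force between the arm and slice_small_c0 above 1 N).
It fails at once if the seated slice, a bark chip or a pine cone is touched (more than 1 N) or moved 3 mm (contact force between any of the fingers, the arm and slice_seated above 1 N or contact force between any of the fingers, the arm and bark_wide above 1 N or contact force between any of the fingers, the arm and bark_narrow above 1 N or contact force between any of the fingers, the arm and cone_a above 1 N or contact force between any of the fingers, the arm and cone_b above 1 N or distance of any of slice_seated, bark_wide, bark_narrow, cone_a, cone_b from where it was at the start of the episode above 0.003 m).
It fails at once if the robot presses on the bare foam (more than 2 N) (contact force between any of the fingers, the arm and cross above 2 N).
It fails at once if a tool on the bench is moved more than 10 mm (distance of any of pliers, screwdriver, knife, tape_roll, wire_reel from where it was at the start of the episode above 0.01 m).
It also fails if it takes over 40 s, if anything falls off the work surface, if the arm or the gripper's body presses on something with over 40 N, if the wrist force passes 120 N, or if a joint passes its speed limit or range.

## Working session

There is one attempt and no reset: what is moved stays moved. The work goes in short steps, Python scripts to look and compute and a tool call to move; the robot and the scene stay as the last step left them, time stands still between calls to the robot, and variables do not carry over. Pictures are saved under pics/ and viewed, and the job is handed in when it is done.

Besides the shell and the picture viewer there is one more tool, called as name(argument=value, ...) on one line, values as JSON. move_arm: Moves the arm, as the interface text tells. Its arguments: {"type":"object","properties":{"increments":{"type":"array","items":{"type":"object","properties":{"turn":{"type":"array","items":{"type":"number"}},"delta_pos":{"type":"array","items":{"type":"number"}},"jaw":{"type":"number"}}}}},"required":["increments"]}

```bash
mkdir -p pics; python3 - <<'E'
from bench import *
import cv2,numpy as np
for n in ["scene","top"]:
    im=snapshot(n); cv2.imwrite(f"pics/{n}0.png",im[:,:,::-1])
    c=camera_params(n); R=cv2.Rodrigues(np.array(c["rvec"],float))[0]
    print(n,np.round(c["mtx"],1).tolist(),"cam",np.round(-R.T@np.array(c["tvec"]).ravel(),3),np.round(R,2).tolist())
o=get_obs();print(o)
E
```

```text
scene [[371.1, 0.0, 322.6], [0.0, 371.1, 195.6], [0.0, 0.0, 1.0]] cam [1.24  0.407 0.664] [[-0.47, 0.88, 0.02], [0.52, 0.3, -0.8], [-0.71, -0.37, -0.6]]
top [[428.8, 0.0, 315.9], [0.0, 428.8, 200.3], [0.0, 0.0, 1.0]] cam [0.363 0.029 1.141] [[-0.0, -1.0, -0.0], [-0.99, 0.0, -0.15], [0.15, 0.0, -0.99]]
{'time': 0.1, 'joint_positions': array([-1.44707554e+00,  8.79122435e-02,  1.37208175e+00, -8.67247406e-06,
        1.68360224e+00, -1.03122820e-01]), 'qvel': array([-0.00142925, -0.00118172, -0.00522493, -0.00121533,  0.0001078 ,
        0.00076751]), 'joint_torque': array([ 2.64526447e-03, -3.41252303e+01, -3.03301263e+01,  7.19564455e-02,
        3.04519082e-02, -9.68078984e-05]), 'tool_pos': array([ 0.12361644, -0.53542699,  0.20441504]), 'ee_rot': array([-3.13959883e+00, -1.97675418e-04,  2.26842438e-01]), 'wrist_force': array([0.07520814, 0.43878134, 0.18941207]), 'wrist_torque': array([ 0.00060183, -0.01584929,  0.00757086]), 'width': 0.09399468683700857}
```

View pics/top0.png

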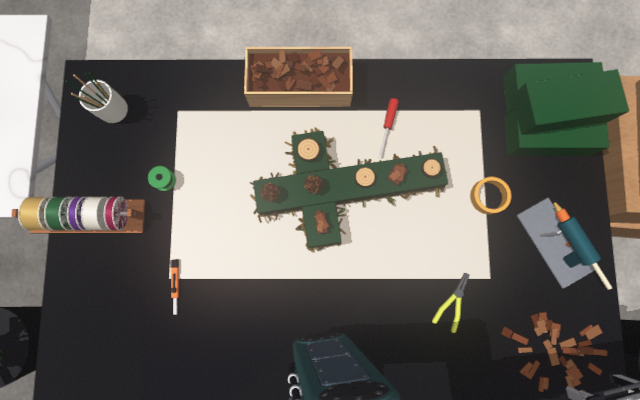

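View pics/scene0.png

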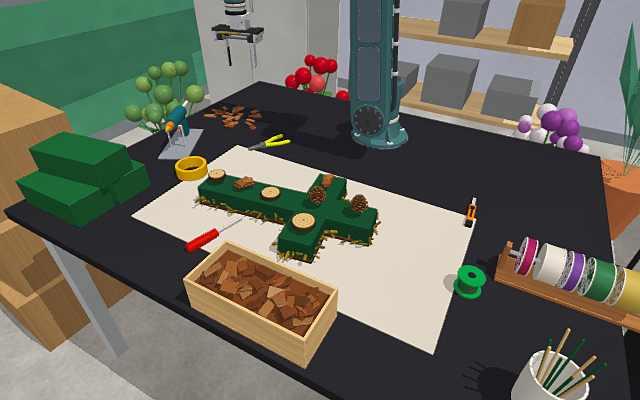

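```bash
python3 - <<'E'
from bench import *
import cv2,numpy as np
for cam in ["top","scene"]:
    for t in ["slice_large","slice_small","slice_seated","cone_a","bark_wide","bark_narrow"]:
        for r in regions_of(t,cam):
            m=r["mask"].astype(np.uint8); 
            ys,xs=np.nonzero(m)
            if len(xs)<10: continue
            cs=max(cv2.findContours(m,0,1)[0],key=len)
            print(cam,t,round(r["p"],2),np.round(r["at"],1),len(xs),(xs.min(),xs.max(),ys.min(),ys.max()), cv2.fitEllipse(cs) if len(cs)>=5 else "")
E
```

```text
top slice_large 0.62 [364.1 177.5] 339 (np.int64(354), np.int64(374), np.int64(167), np.int64(187)) ((364.1302490234375, 176.85610961914062), (19.43121337890625, 20.402841567993164), 66.93537139892578)
top slice_large 0.6 [309.8 147.2] 426 (np.int64(297), np.int64(319), np.int64(138), np.int64(161)) ((307.8122253417969, 149.3987579345703), (21.796537399291992, 23.065689086914062), 0.3517444133758545)
top slice_large 0.31 [329.6 185.1] 8338 (np.int64(251), np.int64(447), np.int64(129), np.int64(251)) ((342.73565673828125, 184.17845153808594), (103.50135803222656, 178.53683471679688), 79.94867706298828)
top slice_small 0.82 [431.4 169.9] 280 (np.int64(421), np.int64(440), np.int64(159), np.int64(177)) ((430.46014404296875, 167.8393096923828), (17.55706214904785, 18.542287826538086), 100.28543090820312)
top slice_seated 0.3 [397.6 173.6] 264 (np.int64(387), np.int64(406), np.int64(164), np.int64(184)) ((396.9200134277344, 173.98529052734375), (14.778120040893555, 21.35875701904297), 36.5193977355957)
top cone_a 0.61 [270.8 193.5] 271 (np.int64(260), np.int64(278), np.int64(184), np.int6
[... 2230 characters left out ...]
5115966796875, 194.2124786376953), (17.002260208129883, 17.811368942260742), 15.575779914855957)
scene cone_a 0.6 [357.4 204.1] 215 (np.int64(351), np.int64(366), np.int64(194), np.int64(211)) ((358.6671142578125, 202.98626708984375), (15.238289833068848, 16.277551651000977), 5.6138129234313965)
scene bark_wide 0.54 [243.5 182.4] 164 (np.int64(235), np.int64(253), np.int64(176), np.int64(188)) ((244.13348388671875, 181.98936462402344), (10.079888343811035, 18.80352020263672), 72.0147705078125)
scene bark_narrow 0.64 [325.6 179.2] 104 (np.int64(322), np.int64(333), np.int64(174), np.int64(186)) ((327.35302734375, 179.0695037841797), (8.654651641845703, 13.925909042358398), 33.097564697265625)
```

```bash
cat > h.py <<'E'
from bench import *
import cv2,numpy as np
def P(n):
    c=camera_params(n);R=cv2.Rodrigues(np.array(c["rvec"],float))[0];t=np.array(c["tvec"],float).reshape(3)
    return np.array(c["mtx"],float),R,t
def ray(n,uv,z):
    K,R,t=P(n);C=-R.T@t;d=R.T@np.linalg.solve(K,np.array([uv[0],uv[1],1.]));return C+d*(z-C[2])/d[2]
def tri(a,b):
    M=[]
    for n in("top","scene"):
        K,R,t=P(n);M.append(K@np.c_[R,t])
    X=cv2.triangulatePoints(M[0],M[1],np.array(a,float).reshape(2,1),np.array(b,float).reshape(2,1))
    return (X[:3]/X[3]).ravel()
E
python3 - <<'E'
from h import *
T=cv2.imread("pics/top0.png");S=cv2.imread("pics/scene0.png")
def wood(im,c,r):
    x,y=map(int,c);h=cv2.cvtColor(im,cv2.COLOR_BGR2HSV)
    m=((h[...,2]>165)&(h[...,1]>50)&(h[...,0]<28)&(h[...,0]>8)).astype(np.uint8)
    k=np.zeros_like(m);k[y-r:y+r,x-r:x+r]=m[y-r:y+r,x-r:x+r]
    cs=max(cv2.findContours(k,0,1)[0],key=cv2.contourArea)
    return cv2.fitEllipse(cs)
for n,a,b in [("large",(308,149),(303,222)),("seated",(364,177),(269.5,193.5)),("small",(431,168),(216.5,175.5))]:
    ea=wood(T,a,15);eb=wood(S,b,15)
    X=tri(ea[0],eb[0]);print(n,np.round(ea[0]+ea[1],1),np.round(eb[0]+eb[1],1),"tri",np.round(X,4),"ray z.086",ray("top",ea[0],.086).round(4),ray("scene",eb[0],.086).round(4))
for n,a,z in [("coneL",(269,192),.1),("coneR",(313,184),.1),("barkN",(320.5,222),.085),("barkW",(397,174),.085),("tape",(491,195),.036)]: print(n,ray("top",a,z).round(3))
h=cv2.resize(T[110:270,230:460],None,fx=3.4,fy=3.4,interpolation=cv2.INTER_CUBIC);cv2.imwrite("pics/tz.png",h)
h=cv2.resize(S[140:270,180:390],None,fx=3.7,fy=3.7,interpolation=cv2.INTER_CUBIC);cv2.imwrite("pics/sz.png",h)
E
```

```text
large [307.9 148.7  19.4  20.4] [302.8 219.9  14.   21.4] tri [0.6606 0.0527 0.0829] ray z.086 [0.6598 0.0525 0.086 ] [0.6636 0.0547 0.086 ]
seated [364.8 176.4  17.3  18. ] [270.1 191.5   9.5  17. ] tri [ 0.591  -0.0919  0.0705] ray z.086 [ 0.5879 -0.0905  0.086 ] [ 0.6078 -0.0784  0.086 ]
small [431.5 167.   14.6  15.8] [216.2 173.1   7.7  14.4] tri [ 0.6115 -0.2585  0.0869] ray z.086 [ 0.6119 -0.259   0.086 ] [ 0.6105 -0.2591  0.086 ]
coneL [0.546 0.148 0.1  ]
coneR [0.566 0.039 0.1  ]
barkN [0.473 0.021 0.085]
barkW [ 0.594 -0.172  0.085]
tape [ 0.549 -0.424  0.036]
```

View pics/tz.png

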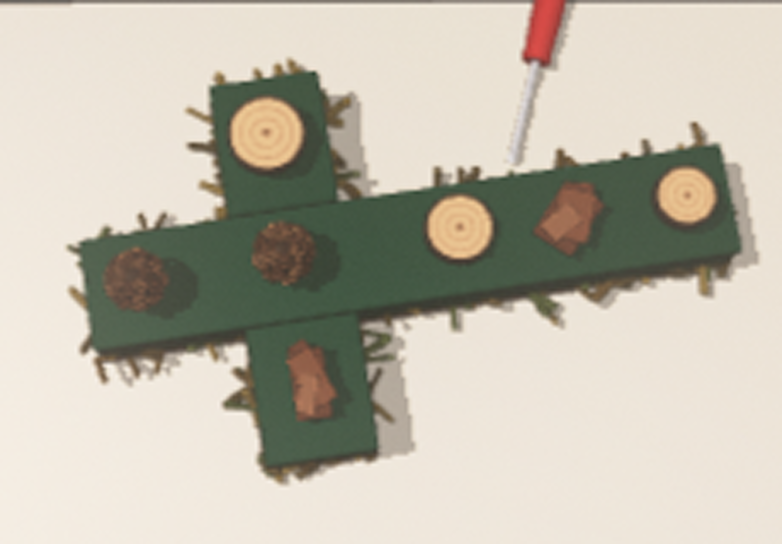

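View pics/sz.png

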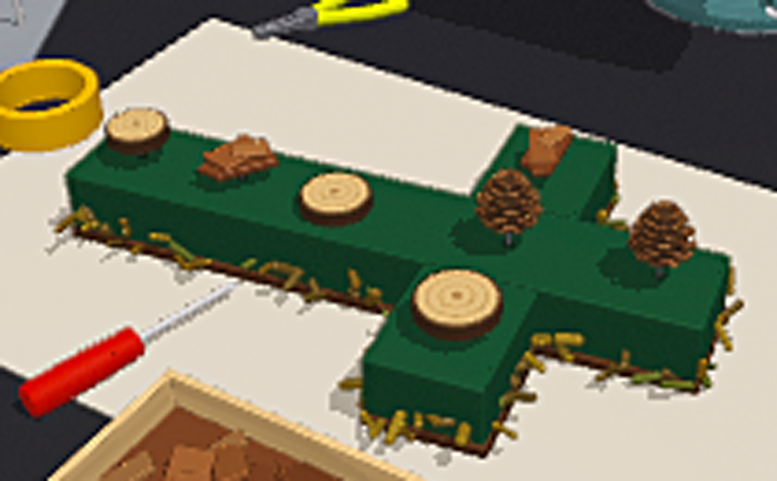

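The three discs rank by size as they should. The large one is at (0.661, 0.053, about 0.083) and the small one at (0.612, -0.259, about 0.087). The seated slice came out at z 0.0705, against the true 0.072. I'll do the small one first.

```bash
cat >> h.py <<'E'
from scipy.spatial.transform import Rotation as Ro
def to(p):
    o=get_obs();R=Ro.from_euler('xyz',o["ee_rot"]).as_matrix()
    print("t",round(o["time"],2),"tcp",o["tool_pos"].round(4),"rpy",o["ee_rot"].round(4),"w",round(o["width"],4),"F",o["wrist_force"].round(2),"delta",(R.T@(np.array(p)-o["tool_pos"])).round(4),"level turn yaw",)
E
python3 -c "
from h import *
to([.6115,-.2585,.18])"
```

```text
t 0.7 tcp [ 0.1237 -0.536   0.2056] rpy [3.1414 0.     0.2268] w 0.094 F [ 0.39 -0.33 -0.37] delta [ 0.5377 -0.1607  0.0255] level turn yaw
```

move_arm(increments=[{"delta_pos":[0.048,-0.0144,0],"jaw":1},{"delta_pos":[0.096,-0.0288,0],"jaw":1},{"delta_pos":[0.144,-0.043,0],"jaw":1},{"delta_pos":[0.19,-0.057,0],"jaw":1},{"delta_pos":[0.235,-0.07,0],"jaw":1}])

```text
validation failed for argument at $.in...
```

```bash
python3 -c "
from h import *
to([.6115,-.2585,.18])"
```

```text
t 0.7 tcp [ 0.1237 -0.536   0.2056] rpy [3.1414 0.     0.2268] w 0.094 F [ 0.39 -0.33 -0.37] delta [ 0.5377 -0.1607  0.0255] level turn yaw
```

move_arm(increments=[{"delta_pos":[0.048,-0.0144,0.0],"turn":[0.0,0.0,0.0],"jaw":1.0},{"delta_pos":[0.096,-0.0288,0.0],"turn":[0.0,0.0,0.0],"jaw":1.0},{"delta_pos":[0.144,-0.043,0.0],"turn":[0.0,0.0,0.0],"jaw":1.0},{"delta_pos":[0.19,-0.057,0.0],"turn":[0.0,0.0,0.0],"jaw":1.0},{"delta_pos":[0.235,-0.07,0.0],"turn":[0.0,0.0,0.0],"jaw":1.0}])

```text
time: 1.2
tool_pos: [0.3385, -0.4137, 0.2058]
ee_rot: [3.141, -0.0, 0.227]
wrist_force: [0.4, -0.5, 0.5]
width: 0.0576
```

```bash
python3 -c "
from h import *
to([.6115,-.2585,.18])"
```

```text
t 1.2 tcp [ 0.3385 -0.4137  0.2058] rpy [ 3.1408e+00 -3.0000e-04  2.2670e-01] w 0.0576 F [ 0.35 -0.54  0.47] delta [ 0.3009 -0.0898  0.0258] level turn yaw
```

move_arm(increments=[{"delta_pos":[0.048,-0.0144,0.0],"turn":[0.0,0.0,0.0],"jaw":1.0},{"delta_pos":[0.096,-0.0288,0.0],"turn":[0.0,0.0,0.0],"jaw":1.0},{"delta_pos":[0.144,-0.043,0.0],"turn":[0.0,0.0,0.0],"jaw":1.0},{"delta_pos":[0.19,-0.057,0.0],"turn":[0.0,0.0,0.0],"jaw":1.0},{"delta_pos":[0.235,-0.07,0.0],"turn":[0.0,0.0,0.0],"jaw":1.0}])

```text
time: 1.7
tool_pos: [0.5535, -0.2911, 0.2059]
ee_rot: [3.141, -0.001, 0.227]
wrist_force: [0.8, -0.8, 0.2]
width: 0.0174
```

```bash
python3 -c "
from h import *
to([.6115,-.2585,.13])"
```

```text
t 1.7 tcp [ 0.5535 -0.2911  0.2059] rpy [ 3.1405e+00 -5.0000e-04  2.2730e-01] w 0.0174 F [ 0.84 -0.76  0.25] delta [ 0.0638 -0.0188  0.0759] level turn yaw
```

move_arm(increments=[{"delta_pos":[0.035,-0.01,0.02],"turn":[0.0,0.0,0.0],"jaw":1.0},{"delta_pos":[0.064,-0.019,0.045],"turn":[0.0,0.0,0.0],"jaw":1.0},{"delta_pos":[0.064,-0.019,0.076],"turn":[0.0,0.0,0.0],"jaw":1.0},{"delta_pos":[0.064,-0.019,0.091],"turn":[0.0,0.0,0.0],"jaw":1.0},{"delta_pos":[0.064,-0.019,0.091],"turn":[0.0,0.0,0.0],"jaw":1.0}])

```text
time: 2.2
tool_pos: [0.6097, -0.2575, 0.1112]
ee_rot: [-3.138, 0.005, 0.227]
wrist_force: [-0.0, -0.0, -0.2]
width: 0.0002
```

```bash
python3 -c "
from h import *
to([.6115,-.2585,.0895])
for n in('top','scene'):
    im=snapshot(n)[:,:,::-1]; im=im[90:260,330:530] if n=='top' else im[90:240,130:330]
    cv2.imwrite('pics/a_'+n+'.png',cv2.resize(im,None,fx=3.5,fy=3.5,interpolation=2))"
```

```text
t 2.2 tcp [ 0.6097 -0.2575  0.1112] rpy [-3.1384  0.0049  0.2272] w 0.0002 F [-0.04 -0.01 -0.22] delta [0.0016 0.0015 0.0217] level turn yaw
```

View pics/a_scene.png

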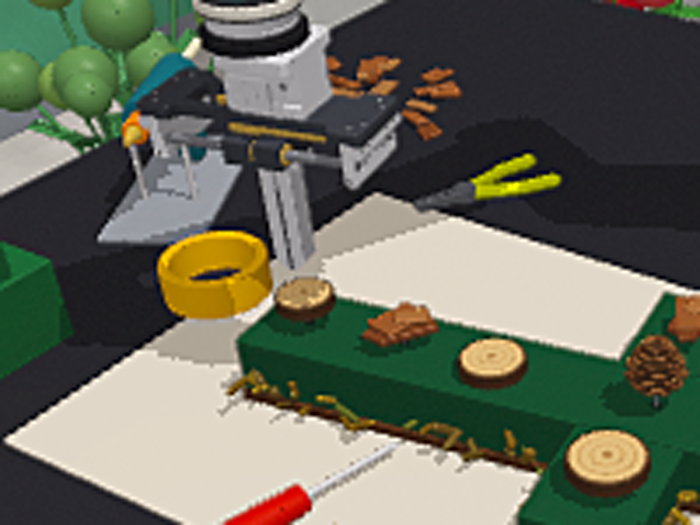

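View pics/a_top.png

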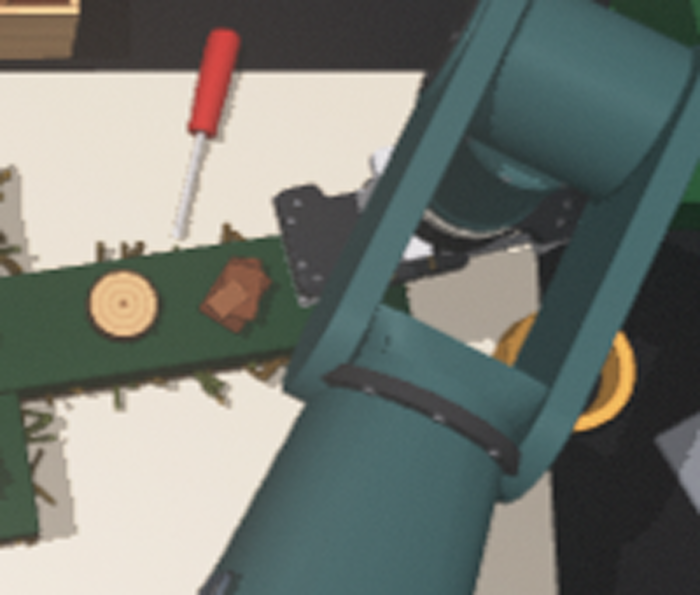

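```bash
python3 -c "
from h import *
to([.6115,-.2585,.0895])
K,R,t=P('scene')
for p in([.6097,-.2575,.111],[.6115,-.2585,.087]): print(cv2.projectPoints(np.array([p]),R,t,K,None)[0].ravel())"
```

```text
t 2.3 tcp [ 0.6115 -0.259   0.1159] rpy [ 3.1397e+00 -1.2000e-03  2.2630e-01] w 0.0003 F [-0.47  0.11  0.97] delta [ 0.0001 -0.0005  0.0264] level turn yaw
[215.43942656 165.56642648]
[216.05190364 173.0483208 ]
```

move_arm(increments=[{"delta_pos":[0.0,0.0,0.005],"turn":[0.0,0.0,0.0],"jaw":1.0},{"delta_pos":[0.0,0.0,0.01],"turn":[0.0,0.0,0.0],"jaw":1.0},{"delta_pos":[0.0,0.0,0.015],"turn":[0.0,0.0,0.0],"jaw":1.0},{"delta_pos":[0.0,0.0,0.02],"turn":[0.0,0.0,0.0],"jaw":1.0},{"delta_pos":[0.0,0.0,0.023],"turn":[0.0,0.0,0.0],"jaw":1.0}])

```text
time: 2.8
tool_pos: [0.6112, -0.259, 0.0922]
ee_rot: [3.14, -0.001, 0.226]
wrist_force: [-0.2, 1.0, -0.1]
width: 0.0006
```

move_arm(increments=[{"delta_pos":[0.0,0.0,0.002],"turn":[0.0,0.0,0.0],"jaw":1.0},{"delta_pos":[0.0,0.0,0.004],"turn":[0.0,0.0,0.0],"jaw":1.0},{"delta_pos":[0.0,0.0,0.006],"turn":[0.0,0.0,0.0],"jaw":1.0},{"delta_pos":[0.0,0.0,0.008],"turn":[0.0,0.0,0.0],"jaw":1.0},{"delta_pos":[0.0,0.0,0.01],"turn":[0.0,0.0,0.0],"jaw":1.0}])

```text
time: 3.3
tool_pos: [0.6111, -0.2589, 0.0825]
ee_rot: [3.14, -0.0, 0.226]
wrist_force: [-2.7, 0.4, 2.5]
width: 0.0
```

Contact made, with about 3 N upward.

move_arm(increments=[{"delta_pos":[0.0,0.0,0.002],"turn":[0.0,0.0,0.0],"jaw":1.0},{"delta_pos":[0.0,0.0,0.004],"turn":[0.0,0.0,0.0],"jaw":1.0},{"delta_pos":[0.0,0.0,0.006],"turn":[0.0,0.0,0.0],"jaw":1.0},{"delta_pos":[0.0,0.0,0.008],"turn":[0.0,0.0,0.0],"jaw":1.0},{"delta_pos":[0.0,0.0,0.008],"turn":[0.0,0.0,0.0],"jaw":1.0}])

```text
time: 3.8
tool_pos: [0.6111, -0.2589, 0.074]
ee_rot: [3.141, -0.0, 0.226]
wrist_force: [-1.1, 1.4, 1.9]
width: 0.0007
```

move_arm(increments=[{"delta_pos":[0.0,0.0,0.001],"turn":[0.0,0.0,0.0],"jaw":1.0},{"delta_pos":[0.0,0.0,0.002],"turn":[0.0,0.0,0.0],"jaw":1.0},{"delta_pos":[0.0,0.0,0.003],"turn":[0.0,0.0,0.0],"jaw":1.0},{"delta_pos":[0.0,0.0,0.003],"turn":[0.0,0.0,0.0],"jaw":1.0}])

```text
time: 4.2
tool_pos: [0.6112, -0.2589, 0.0713]
ee_rot: [3.14, -0.001, 0.226]
wrist_force: [-1.2, 0.8, 2.8]
width: 0.0005
```

move_arm(increments=[{"delta_pos":[0.0,0.0,0.0007],"turn":[0.0,0.0,0.0],"jaw":1.0},{"delta_pos":[0.0,0.0,0.0015],"turn":[0.0,0.0,0.0],"jaw":1.0},{"delta_pos":[0.0,0.0,0.0015],"turn":[0.0,0.0,0.0],"jaw":1.0}])

```text
time: 4.5
tool_pos: [0.6112, -0.259, 0.0706]
ee_rot: [3.14, -0.001, 0.226]
wrist_force: [-3.4, 1.1, 5.6]
width: 0.0005
```

move_arm(increments=[{"delta_pos":[0.0,0.0,0.001],"turn":[0.0,0.0,0.0],"jaw":1.0},{"delta_pos":[0.0,0.0,0.0015],"turn":[0.0,0.0,0.0],"jaw":1.0},{"delta_pos":[0.0,0.0,0.0015],"turn":[0.0,0.0,0.0],"jaw":1.0}])

```text
time: 4.8
tool_pos: [0.6112, -0.259, 0.0703]
ee_rot: [3.14, -0.001, 0.226]
wrist_force: [-3.6, 1.0, 8.2]
width: 0.0004
```

Small slice bottomed out: 8 N at z 0.0703, which fits a flat height of 0.072. Lifting off.

move_arm(increments=[{"delta_pos":[0.0,0.0,-0.003],"turn":[0.0,0.0,0.0],"jaw":1.0},{"delta_pos":[0.0,0.0,-0.015],"turn":[0.0,0.0,0.0],"jaw":1.0},{"delta_pos":[0.0,0.0,-0.045],"turn":[0.0,0.0,0.0],"jaw":1.0},{"delta_pos":[0.0,0.0,-0.085],"turn":[0.0,0.0,0.0],"jaw":1.0},{"delta_pos":[0.0,0.0,-0.11],"turn":[0.0,0.0,0.0],"jaw":1.0}])

```text
time: 5.3
tool_pos: [0.6121, -0.2593, 0.1837]
ee_rot: [3.137, -0.005, 0.226]
wrist_force: [0.9, -0.2, 0.5]
width: 0.0007
```

```bash
python3 -c "
from h import *
to([.661,.053,.18])
im=snapshot('scene')[:,:,::-1][90:240,130:330]
cv2.imwrite('pics/b.png',cv2.resize(im,None,fx=3.5,fy=3.5,interpolation=2))"
```

```text
t 5.3 tcp [ 0.6121 -0.2593  0.1837] rpy [ 3.1369 -0.0046  0.2263] w 0.0007 F [ 0.85 -0.21  0.47] delta [ 0.1177 -0.2933  0.0028] level turn yaw
```

View pics/b.png

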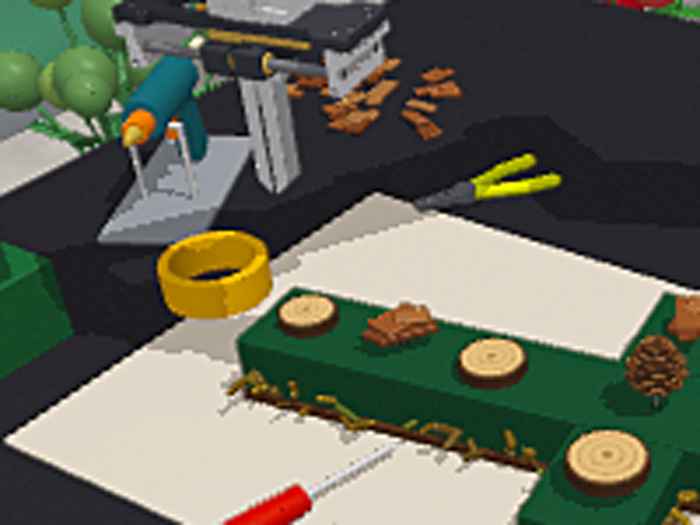

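The small slice, at crop (307,312), now lies flat and the gap shadow is gone. The bark beside it hasn't changed. On to the large slice.

move_arm(increments=[{"delta_pos":[0.017,-0.042,0.0],"turn":[0.0,0.0,0.0],"jaw":1.0},{"delta_pos":[0.034,-0.084,0.0],"turn":[0.0,0.0,0.0],"jaw":1.0},{"delta_pos":[0.051,-0.126,0.0],"turn":[0.0,0.0,0.0],"jaw":1.0},{"delta_pos":[0.067,-0.168,0.0],"turn":[0.0,0.0,0.0],"jaw":1.0},{"delta_pos":[0.084,-0.21,0.0],"turn":[0.0,0.0,0.0],"jaw":1.0}])

```text
time: 5.85
tool_pos: [0.6486, -0.035, 0.187]
ee_rot: [3.132, -0.011, 0.226]
wrist_force: [0.7, 0.6, 0.0]
width: 0.0003
```

```bash
python3 -c "
from h import *
to([.661,.053,.115])"
```

```text
t 5.85 tcp [ 0.6486 -0.035   0.187 ] rpy [ 3.1316 -0.0108  0.2261] w 0.0003 F [0.7  0.58 0.02] delta [ 0.031  -0.0837  0.0716] level turn yaw
```

move_arm(increments=[{"delta_pos":[0.015,-0.042,0.0],"turn":[0.0,0.0,0.0],"jaw":1.0},{"delta_pos":[0.031,-0.083,0.01],"turn":[0.0,0.0,0.0],"jaw":1.0},{"delta_pos":[0.031,-0.084,0.04],"turn":[0.0,0.0,0.0],"jaw":1.0},{"delta_pos":[0.031,-0.084,0.065],"turn":[0.0,0.0,0.0],"jaw":1.0},{"delta_pos":[0.031,-0.084,0.065],"turn":[0.0,0.0,0.0],"jaw":1.0}])

```text
time: 6.35
tool_pos: [0.6579, 0.054, 0.1156]
ee_rot: [3.134, -0.001, 0.227]
wrist_force: [0.2, 0.3, -1.2]
width: 0.0002
```

```bash
python3 -c "
from h import *
im=snapshot('scene')[:,:,::-1][120:270,200:400]
cv2.imwrite('pics/c.png',cv2.resize(im,None,fx=3.5,fy=3.5,interpolation=2))
to([.661,.053,.09])
o=get_obs();print((Ro.from_euler('xyz',o['ee_rot']).inv()*Ro.from_euler('xyz',[np.pi,0,.226])).as_rotvec())"
```

```text
t 6.4 tcp [0.6593 0.0536 0.1185] rpy [ 3.1329 -0.0054  0.2264] w 0.0007 F [-0.73  0.4   0.3 ] delta [0.0014 0.0007 0.0285] level turn yaw
[ 0.00873288 -0.00538431  0.00038485]
```

View pics/c.png

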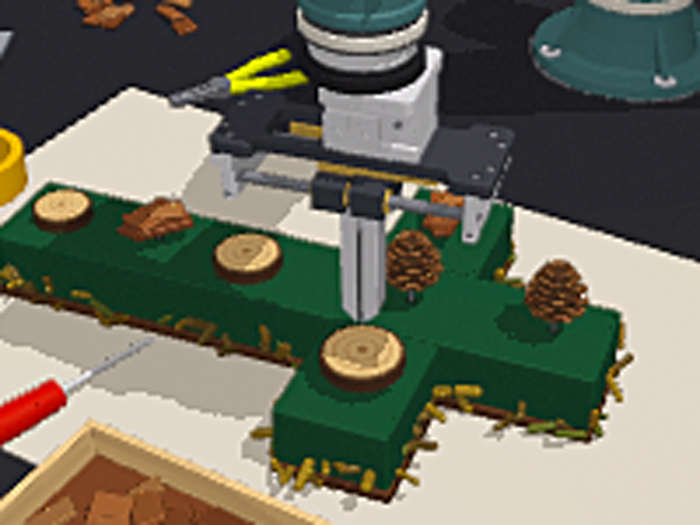

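Fingers are over the large slice at crop (362,355) and clear of the cones. Descending.

move_arm(increments=[{"delta_pos":[0.001,0.0005,0.005],"turn":[0.004,-0.002,0.0],"jaw":1.0},{"delta_pos":[0.0015,0.0005,0.01],"turn":[0.009,-0.005,0.0],"jaw":1.0},{"delta_pos":[0.0015,0.0005,0.015],"turn":[0.009,-0.005,0.0],"jaw":1.0},{"delta_pos":[0.0015,0.0005,0.02],"turn":[0.009,-0.005,0.0],"jaw":1.0},{"delta_pos":[0.0015,0.0005,0.024],"turn":[0.009,-0.005,0.0],"jaw":1.0}])

```text
time: 6.9
tool_pos: [0.6611, 0.053, 0.0943]
ee_rot: [-3.141, -0.001, 0.226]
wrist_force: [-0.6, -0.3, -0.5]
width: 0.0006
```

move_arm(increments=[{"delta_pos":[0.0,0.0,0.003],"turn":[0.0,0.0,0.0],"jaw":1.0},{"delta_pos":[0.0,0.0,0.006],"turn":[0.0,0.0,0.0],"jaw":1.0},{"delta_pos":[0.0,0.0,0.009],"turn":[0.0,0.0,0.0],"jaw":1.0},{"delta_pos":[0.0,0.0,0.011],"turn":[0.0,0.0,0.0],"jaw":1.0},{"delta_pos":[0.0,0.0,0.013],"turn":[0.0,0.0,0.0],"jaw":1.0}])

```text
time: 7.4
tool_pos: [0.6612, 0.0531, 0.082]
ee_rot: [-3.142, -0.001, 0.226]
wrist_force: [-1.2, 0.1, 4.4]
width: 0.0006
```

move_arm(increments=[{"delta_pos":[0.0,0.0,0.002],"turn":[0.0,0.0,0.0],"jaw":1.0},{"delta_pos":[0.0,0.0,0.004],"turn":[0.0,0.0,0.0],"jaw":1.0},{"delta_pos":[0.0,0.0,0.006],"turn":[0.0,0.0,0.0],"jaw":1.0},{"delta_pos":[0.0,0.0,0.008],"turn":[0.0,0.0,0.0],"jaw":1.0},{"delta_pos":[0.0,0.0,0.008],"turn":[0.0,0.0,0.0],"jaw":1.0}])

```text
time: 7.9
tool_pos: [0.6612, 0.0531, 0.0736]
ee_rot: [-3.141, -0.001, 0.226]
wrist_force: [-0.5, 0.2, 2.7]
width: 0.0003
```

move_arm(increments=[{"delta_pos":[0.0,0.0,0.001],"turn":[0.0,0.0,0.0],"jaw":1.0},{"delta_pos":[0.0,0.0,0.002],"turn":[0.0,0.0,0.0],"jaw":1.0},{"delta_pos":[0.0,0.0,0.003],"turn":[0.0,0.0,0.0],"jaw":1.0},{"delta_pos":[0.0,0.0,0.003],"turn":[0.0,0.0,0.0],"jaw":1.0}])

```text
time: 8.3
tool_pos: [0.6612, 0.0531, 0.071]
ee_rot: [-3.141, -0.001, 0.226]
wrist_force: [-1.8, -0.1, 4.9]
width: 0.0002
```

move_arm(increments=[{"delta_pos":[0.0,0.0,0.0007],"turn":[0.0,0.0,0.0],"jaw":1.0},{"delta_pos":[0.0,0.0,0.0015],"turn":[0.0,0.0,0.0],"jaw":1.0},{"delta_pos":[0.0,0.0,0.0015],"turn":[0.0,0.0,0.0],"jaw":1.0}])

```text
time: 8.6
tool_pos: [0.6613, 0.053, 0.0704]
ee_rot: [3.142, -0.002, 0.226]
wrist_force: [-2.7, 0.1, 7.7]
width: 0.0005
```

It bottomed out the same way, at 7.7 N and z 0.0704. Lifting and backing off.

move_arm(increments=[{"delta_pos":[0.0,0.0,-0.003],"turn":[0.0,0.0,0.0],"jaw":1.0},{"delta_pos":[0.0,0.0,-0.015],"turn":[0.0,0.0,0.0],"jaw":1.0},{"delta_pos":[0.0,0.0,-0.045],"turn":[0.0,0.0,0.0],"jaw":1.0},{"delta_pos":[0.0,0.0,-0.085],"turn":[0.0,0.0,0.0],"jaw":1.0},{"delta_pos":[0.0,0.0,-0.125],"turn":[0.0,0.0,0.0],"jaw":1.0}])

```text
time: 9.1
tool_pos: [0.6608, 0.0531, 0.196]
ee_rot: [-3.141, -0.0, 0.226]
wrist_force: [0.6, 0.2, 0.5]
width: 0.0005
```

move_arm(increments=[{"delta_pos":[-0.04,0.0,-0.015],"turn":[0.0,0.0,0.0],"jaw":1.0},{"delta_pos":[-0.08,0.0,-0.03],"turn":[0.0,0.0,0.0],"jaw":1.0},{"delta_pos":[-0.12,0.0,-0.04],"turn":[0.0,0.0,0.0],"jaw":1.0},{"delta_pos":[-0.16,0.0,-0.04],"turn":[0.0,0.0,0.0],"jaw":1.0},{"delta_pos":[-0.2,0.0,-0.04],"turn":[0.0,0.0,0.0],"jaw":1.0}])

```text
time: 9.6
tool_pos: [0.4648, 0.0079, 0.2368]
ee_rot: [3.141, -0.002, 0.226]
wrist_force: [-0.5, -0.5, 1.0]
width: 0.0003
```

move_arm(increments=[{"delta_pos":[-0.04,0.0,0.0],"turn":[0.0,0.0,0.0],"jaw":1.0},{"delta_pos":[-0.06,0.0,0.0],"turn":[0.0,0.0,0.0],"jaw":1.0},{"delta_pos":[-0.06,0.0,0.0],"turn":[0.0,0.0,0.0],"jaw":1.0},{"delta_pos":[-0.06,0.0,0.0],"turn":[0.0,0.0,0.0],"jaw":1.0}])

```text
time: 10.0
tool_pos: [0.4069, -0.0056, 0.2371]
ee_rot: [3.141, -0.004, 0.226]
wrist_force: [-0.5, 0.3, 0.2]
width: 0.0003
```

```bash
python3 - <<'E'
from h import *
T=snapshot('top')[:,:,::-1].copy();S=snapshot('scene')[:,:,::-1].copy()
cv2.imwrite("pics/dt.png",T);cv2.imwrite("pics/ds.png",cv2.resize(S[140:270,180:390],None,fx=3.7,fy=3.7,interpolation=2))
def wood(im,c,r):
    x,y=map(int,c);h=cv2.cvtColor(im,cv2.COLOR_BGR2HSV)
    m=((h[...,2]>165)&(h[...,1]>50)&(h[...,0]<28)&(h[...,0]>8)).astype(np.uint8)
    k=np.zeros_like(m);k[y-r:y+r,x-r:x+r]=m[y-r:y+r,x-r:x+r]
    return cv2.fitEllipse(max(cv2.findContours(k,0,1)[0],key=cv2.contourArea))
for n,a,b in [("large",(308,149),(303,222)),("seated",(364,177),(269.5,193.5)),("small",(431,168),(216.5,175.5))]:
    try: print(n,tri(wood(T,a,15)[0],wood(S,b,15)[0]).round(4))
    except Exception as e: print(n,"hidden",e)
to([0,0,0])
E
```

```text
large [0.6605 0.0526 0.0703]
seated [ 0.591  -0.0919  0.0705]
small [ 0.6118 -0.2585  0.0696]
t 10.1 tcp [ 0.4073 -0.0054  0.2365] rpy [ 3.1413e+00 -2.4000e-03  2.2660e-01] w 0.0006 F [ 0.34 -0.08  0.58] delta [-0.3962 -0.0968  0.2356] level turn yaw
```

View pics/ds.png

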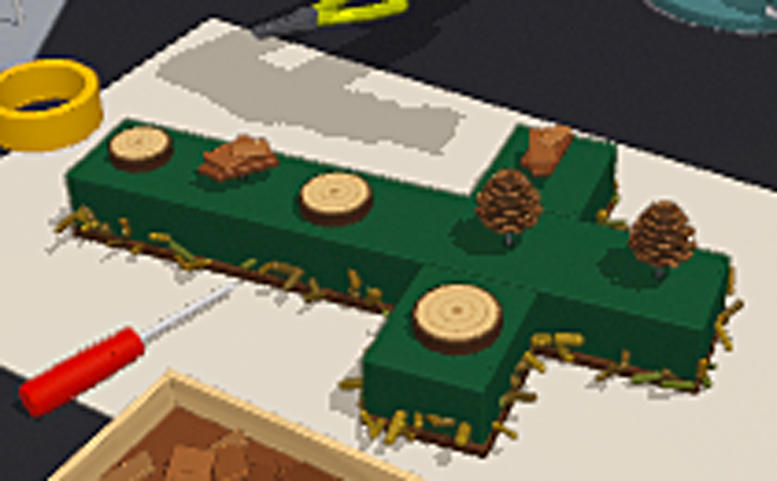

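View pics/dt.png

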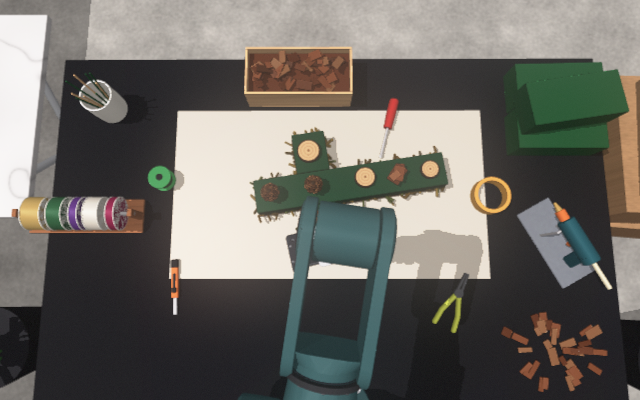

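Both slices now measure the same height as the seated one (0.070, to within 1 mm). Everything else looks the same in both pictures, with the hand clear at z 0.237.

```bash
python3 -c "
from bench import *
print(close_job())"
```

```text
the job is handed in; nothing more can be done
None
```

I pressed both standing slices straight down with the shut fingertips until they lay flat on the foam. I then lifted the hand clear and handed the job in at about 10 s of the 40 s allowed.

- **Force:** the wrist read at most 8.2 N on the small slice and 7.7 N on the large one. Both bottomed out at fingertip height 0.070 m, where the foam was pushing back.
- **Height after pressing:** from the two cameras, the upper faces are at 0.0703 m (large) and 0.0696 m (small). The seated slice, which I didn't touch, measures 0.0705 m. All three read about 2 mm below the nominal 0.072 m, which is within the calibration error.
- **Everything else:** the seated slice measured the same position before and after. In the last pictures the bark chips, cones and tools look where they were; I checked those by eye only. In the top picture the arm hides the narrow bark chip, so that one was checked in the scene view alone.

No check failed, apart from one move call that was refused for its format before the arm had moved.

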